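Dock a tube storage box up a loading ramp

TASK

Set the small tube storage box in the channel at the foot of the loading ramp, long side along the ramp, then push it up the ramp into the covered bay until its rear edge drops behind the lip bar and it lies flat on the deck. Push gently: the sprung buffer at the back of the bay must not be rammed hard against its end. Leave the other things where they stand.

Things in the scene. Friction and masses are not known exactly. Their poses are not given: they have to be found in the camera images.
- tube_box: Closed box for micro tubes, dark blue with red lid, 41 mm (its x) by 53 mm (its y) by 42 mm high, 0.28 to 0.52 kg, loose, upright on the bench left of the ramp. Origin: centre of its underside, z up. Grip it across the 41 mm, upper half. Either end may lead.
- ramp: Slick aluminium loading station, fixed. Origin: bench level, centre line, foot of the slope; x level, uphill; y left; z up. x -80..0 mm: flat apron, top z 4 mm. 0..95: slope to z 28 (the box just stays on it). 95..250: flat deck, z 28. Rails 47 to 49 mm apart, 8 mm high (14 on deck); 70 mm wide overall. On the deck, over 25 N between box and station is ramming; sliding takes 10 N at most.
- lip_nominal (a point): Nominal place of the lip bar's upright rear face, on the deck (ramp x 139, z 28 mm). Lip: 6 mm high, top 6 mm wide, front bevelled over 17 mm, side clamps to 17 mm above the deck. Lip and bay are really clamped up to 18 mm nearer or farther along the ramp's x, not shown here: find them by feel or eye. The pusher's friction may hold the box's rear edge up until it is backed off.
- bay_nominal (a point): Nominal middle of the bay floor (28 mm uphill of lip_nominal, shifts with the lip). Clear walls and roof start 20 mm behind the lip; roof 62 mm above the deck (top 66), so the box enters only by being pushed over the lip. At the back, 56 mm behind the lip (3 mm play for the box), a rubber-faced buffer: about 2 N, then 3 N/mm, 3 mm travel, then a hard end.
- vial: Bystander: clear glass vial with a blue cap, 27 mm across, 53 mm high; origin at the centre of its underside. Leave alone.
- label_roll: Bystander: yellow label roll lying flat, 66 mm across, 25 mm high; origin at the centre of its underside. Leave alone.
- tape_roll: Bystander: tan tape roll lying flat, 94 mm across, 25 mm high; origin at the centre of its underside. Leave alone.
- heating_mantle: Tall obstacle, fixed: cream heating mantle with a wide bowl and a glass flask in it, right of the ramp and behind. Origin: bench level, under the bowl's centre. Bowl about 160 mm in radius from 130 mm up to 275 mm; the flask rises higher. Carry the arm round its front or well above it.
Things that resemble listed ones, but are neither listed nor needed, are in the scene too. There is more than one size of the tube_box; the one meant has the size given above.

How it is judged:
On the way:
1. the box stands between the guide rails on the apron or the lower slope (x of tube_box in the frame of ramp between -0.075 and 0.08 m and y of tube_box in the frame of ramp between -0.008 and 0.008 m and z of tube_box in the frame of ramp below 0.032 m and angle between tube_box's own z axis and vertical below 0.35 rad), for 0.2 s.
At the end, for the whole second after the job is handed in: The box is at rest in the bay behind the lip bar, upright and flat on the deck (underside within about 2.5 mm of the deck's height, tilted less than 0.04 rad), centred between the side walls within 10 mm (x of tube_box in the frame of ramp between 0.144 and 0.19 m and y of tube_box in the frame of ramp between -0.01 and 0.01 m and z of tube_box in the frame of ramp between 0.025 and 0.0305 m and angle between tube_box's own z axis and vertical below 0.04 rad and linear speed of tube_box below 0.02 m/s); the robot touches nothing.
It fails at once if the box, up on the deck, is rammed into the docking head (more than 25 N between box and station) (contact force between tube_box and ramp above 25 N and x of tube_box in the frame of ramp above 0.12 m).
It fails at once if a bystander is shoved more than 20 mm (distance of any of vial, label_roll, tape_roll from where it was at the start of the episode above 0.02 m).
It also fails if it takes over 64 s, if anything falls off the work surface, if the arm or the gripper's body presses on something with over 40 N, if the wrist force passes 120 N, or if a joint passes its speed limit or range.

ROBOT

A 7-joint arm with a two-finger parallel gripper is mounted at the origin on a cart in front of the work surface, level with it; the furniture and walls round the work are solid. World frame = base frame: x ahead of the robot, y to its left, z up, the work surface at z = 0. Lengths are in m, angles in rad, forces in N, time in s.
With the tool pointing down it reaches from about 0.425 to 0.8 m from the base axis. Payload 8.3 kg.
Tool frame: the origin (TCP) lies midway between the tips of the shut fingers; the grasp point (between the pads) lies 19 mm behind it; z points along the fingers, y is the line along which they close (so a half turn about z gives the same grasp; the last joint's range is limited). The gripper opens to 85 mm and grips with 20 to 120 N. Pads are 22 mm wide; open, the fingers measure 114 mm over their backs; the gripper's body (76 mm by 85 mm) begins 54 mm behind the grasp point. The pads swing forward as they close: fully open they stand 13 mm farther back than shut.
Start: joints at [-1.339, 0.383, 0.016, 1.37, -0.006, 1.388, -0.046], TCP at [0.182, 0.598, 0.231] pointing down, gripper open.
Joint ranges: [-2.95, 2.95], [-0.25, 2.06], [-1.52, 1.56], [0.18, 2.33], [-1.44, 4.58], [0.02, 2.06], [-3.01, 3.01]. Speed limits (rad/s): [2.39, 2.39, 3.01, 3.01, 3.14, 3.14, 3.14].

INTERFACE

Orientations are given as a unit quaternion [w, x, y, z].
In Python, from cell import monitor, viewer, finish_job, nets gives the robot as it stands. The module is installed in compiled form; this text tells all that it offers.
- The arm moves only by the tool step_arm, never from a script. Its argument "rows" is a list of rows, each an object of numbers: "rx", "ry", "rz": the turn, a rotation vector about the world's x, y, z normalised to -1 to 1, where 1 is pi rad; "x", "y", "z": the shift along the world's x, y, z normalised to -1 to 1, where 1 is 12 cm; "gripper": the opening in per cent of the stroke, from 0 (shut) to 100 (fully open). In form: [{"rx": .., "ry": .., "rz": .., "x": .., "y": .., "z": .., "gripper": ..}, ...]. A call has 1 to 8 rows; each row shifts and turns the commanded pose from where the row before left it; what a row does not reach is not made up. A row lasts 1/8 s, in which the tool goes at most 62.5 mm and 10.7 degrees, less where a joint would pass 70% of its speed; a pose out of reach is approached as far as the arm can. A call with a number of a shift or a turn outside -1 to 1 is refused whole. A call with a gripper value outside its range is refused whole. The fingers move at their own pace and stop on an object; the grip force is fixed at half the most. Time passes only in rows, so rows that do not move let the fingers close. It gives the time, the measured TCP pose, the force, the opening and the grip force at its end, in the units of the state.
- monitor.state(): the state, without advancing time (a new reading comes with each control period).
- viewer.capture(name): name is "scene" or "top"; returns the picture (400x640x3 uint8, red, green, blue); there is no depth.
- viewer.camera_params(name): a dict with "mtx" (3x3 intrinsics, pixels), "xyz" and "orientation" of the camera in the world. Camera axes: x right, y up, looking along -z (the intrinsics and any distortion apply to the point x, -y, -z); pixel columns grow to the right and rows downward; lengths in m; the calibration is good to about 2 mm. A picture is of the moment at which its call begins. camera_params takes no time and is no camera call.
- finish_job(): hands the job in; it is judged then, once.
Trained networks look in the newest picture that a camera, given by its name, has taken for a name from the list of things; names that differ only in an ending like _2 or _b are one class to them, and where a whole thing is asked for, a point or a joint stands for the part that bears it (a point fixed in the world has none). Each returns a list of dicts, best first, with "p" (0 to 1); they miss things now and then, are a little off and sometimes report something else, mostly with a low value. They report only what shows in the picture. A call takes as long as a camera call. They do not tell look-alikes from the thing itself.
- nets.search_frame(thing, camera): "rect" ([centre column, centre row, width, height] in pixels, round what is visible of it).
The state is a dict: "t": time; "q": joint angles; "qvel": joint speeds; "joint_efforts": joint torques, N m; "eef_pos": TCP position; "eef_rot": TCP orientation; "contact_force": force on the tool from outside, world axes, zero at the start; "moment": the same for the moment, N m; "grip_width": opening from 0.0 (shut) to 1.0 (fully open); "gripper_force": force on a finger pad.
Only numpy, scipy, OpenCV 4.12 (cv2) and the standard library are available. Lean on these libraries where they do the work, as an engineer would, in place of code of your own. Each camera call takes 0.05 s, during which the arm holds its last target. There are 200 camera calls.

## Working session

There is one attempt and no reset: what is moved stays moved. The work goes in short steps, Python scripts to look and compute and a tool call to move; the robot and the scene stay as the last step left them, time stands still between calls to the robot, and variables do not carry over. Pictures are saved under pics/ and viewed, at most 10 in all, crops included, and the job is handed in when it is done.

Besides the shell and the picture viewer there is one more tool, called after "Request:" as name(argument=value, ...) on one line, values as JSON. step_arm: Moves the arm, as the interface text tells. Scaled input: -1 to 1 covers 12 cm each way for a shift and pi rad each way for a turn. Its arguments: {"type":"object","properties":{"rows":{"type":"array"}},"required":["rows"]}

```bash
mkdir -p pics; cat > h.py <<'E'
import numpy as np, cv2, json
from scipy.spatial.transform import Rotation as R
from cell import monitor, viewer, finish_job, nets
def cam(n):
    p=viewer.camera_params(n); o=p['orientation']
    return np.array(p['mtx']),np.array(p['xyz']),R.from_quat([o[1],o[2],o[3],o[0]]).as_matrix(),p
def ray(n,u,v):
    K,c,M,_=cam(n); d=np.linalg.inv(K)@[u,v,1]; return c,M@(d*[1,-1,-1])
def at(n,u,v,z):
    c,d=ray(n,u,v); return c+d*(z-c[2])/d[2]
def pix(n,P):
    K,c,M,_=cam(n); q=(np.atleast_2d(P)-c)@M*[1,-1,-1]; q=q@K.T; return q[:,:2]/q[:,2:]
def save(im,f): cv2.imwrite('pics/'+f,im[:,:,::-1])
E
python3 - <<'E'
from h import *
for n in('scene','top'):
    im=viewer.capture(n); save(im,n+'0.png'); np.save(n+'0.npy',im)
    p=cam(n)[3]; print(n,{k:np.round(v,4).tolist() if not isinstance(v,str) else v for k,v in p.items()})
    for t in ['tube_box','ramp','vial','label_roll','tape_roll','heating_mantle']:
        for d in nets.search_frame(t,n): print(t,round(d['p'],2),np.round(d['rect']))
print(monitor.state())
E
```

```text
scene {'mtx': [[468.9027, 0.0, 321.8212], [0.0, 468.9027, 193.9337], [0.0, 0.0, 1.0]], 'xyz': [-0.3884, 1.1006, 0.8967], 'orientation': [-0.3429, -0.1942, 0.4265, 0.8141]}
tube_box 0.57 [212. 278.  37.  39.]
ramp 0.64 [317. 187. 104.  38.]
vial 0.6 [257. 226.  13.  21.]
label_roll 0.49 [417. 161.  24.  15.]
tape_roll 0.92 [405. 182.  27.  16.]
heating_mantle 0.54 [415. 162.  22.  17.]
top {'mtx': [[459.3384, 0.0, 309.1408], [0.0, 459.3384, 195.6385], [0.0, 0.0, 1.0]], 'xyz': [0.4169, 0.2114, 1.4852], 'orientation': [0.7124, 0.0315, -0.0331, -0.7003]}
tube_box 0.75 [150. 219.  33.  20.]
tube_box 0.53 [249. 227.  22.  17.]
ramp 0.71 [304. 187.  84.  86.]
vial 0.2 [394. 234.  26.  31.]
label_roll 0.88 [432. 219.  16.  21.]
tape_roll 0.6 [392. 236.  26.  29.]
{'t': 0.7, 'q': array([-1.33888392,  0.38336445,  0.01641451,  1.3701021 , -0.00627907,
        1.38818892, -0.04646601]), 'qvel': array([ 8.94104945e-04,  1.62598784e-03, -1.03932906e-04, -8.60393677e-04,
       -4.82185296e-04,  2.07694904e-03, -1.73264434e-05]), 'joint_efforts': array([-5.05267672e-04, -6.27182007e+01,  8.42297394e-01, -3.72005475e+01,
        1.64445763e-02,  2.84596979e-03, -1.73100744e-05]), 'eef_pos': array([0.18156657, 0.59803178, 0.2313007 ]), 'eef_rot': array([-1.81290602e-05,  1.46838114e-01,  9.89160537e-01, -4.49855266e-06]), 'contact_force': array([-0.19797141,  0.79874439,  0.66172289]), 'moment': array([-0.00890531, -0.00842566,  0.04272782]), 'gripper_force': 0.0, 'grip_width': 1.002995014726107}
```

```bash
python3 - <<'E'
import cv2,numpy as np
a=np.load('scene0.npy');b=np.load('top0.npy');cv2.imwrite('pics/both0.png',cv2.resize(np.vstack([a,b]),None,fx=.75,fy=.75)[:,:,::-1])
E
```

```text
(no output)
```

View pics/both0.png

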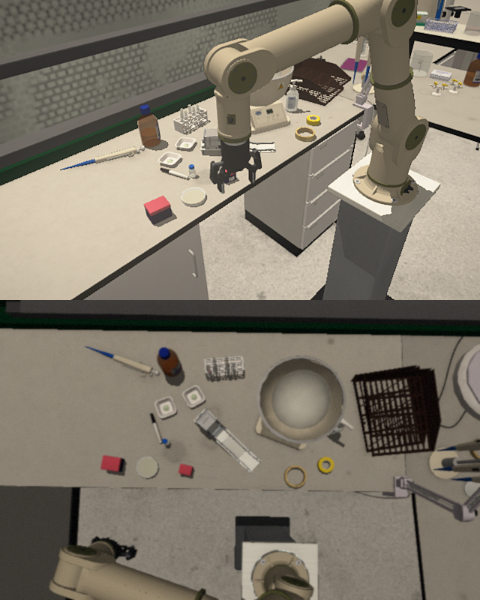

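The combined picture shows two red-lidded boxes in the top view, at pixels (150,219) and (249,227). The ramp runs diagonally around (304,187). I measure both boxes and enlarge the crop.

```bash
python3 - <<'E'
from h import *
im=np.load('top0.npy')
hsv=cv2.cvtColor(im,cv2.COLOR_RGB2HSV)
m=(((hsv[...,0]<8)|(hsv[...,0]>172))&(hsv[...,1]>130)&(hsv[...,2]>60)).astype(np.uint8)
n,l,s,c=cv2.connectedComponentsWithStats(m)
for i in range(1,n):
    if s[i,4]<60: continue
    v,u=np.nonzero(l==i)
    for z in (.042,.06):
        P=np.array([at('top',a,b,z)[:2] for a,b in zip(u,v)])
        r=cv2.minAreaRect((P*1000).astype(np.float32)); print(s[i],z,np.round(r[0],1),np.round(np.array(r[1])+3.0,1),r[2])
c=im[130:260,130:370]; save(cv2.resize(c,None,fx=3.3,fy=3.3,interpolation=cv2.INTER_CUBIC),'crop_top.png')
E
```

```text
[135 208  27  21 432] 0.042 [471.2 714.7] [78.5 60. ] 81.54421997070312
[135 208  27  21 432] 0.06 [470.5 708.4] [77.6 59.2] 81.54424285888672
[239 219  18  15 204] 0.042 [449.8 401.8] [54.9 41.6] 77.67324829101562
[239 219  18  15 204] 0.06 [449.4 399.4] [54.2 41.1] 77.67317962646484
```

View pics/crop_top.png

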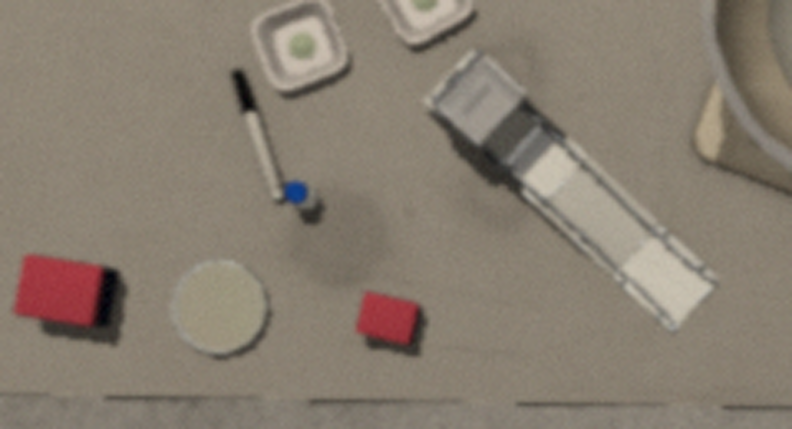

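The crop confirms it: the small box, crop (388,319) or full picture (248,227), measures about 55x42 mm, which matches 53x41. The one at (150,219) measures 78x59, so it is the wrong size. The ramp's apron end is at crop (695,305), and the bay is at upper left, around (475,80). Next I rectify the ramp.

```bash
cat >> h.py <<'E'
def rectify(n,im,pose,off,s=2.2,xr=(-100,260),yr=(-60,60)):
    X,Y=np.meshgrid(np.arange(xr[0],xr[1],1/s),np.arange(yr[1],yr[0],-1/s))
    Z=np.interp(X,[0,95],[4,28])+off
    c,sn=np.cos(pose[2]),np.sin(pose[2])
    P=np.stack([pose[0]+(c*X-sn*Y)/1e3,pose[1]+(sn*X+c*Y)/1e3,Z/1e3],-1).reshape(-1,3)
    q=pix(n,P).astype(np.float32).reshape(X.shape+(2,))
    return cv2.remap(im,q[...,0],q[...,1],cv2.INTER_CUBIC)
E
python3 - <<'E'
from h import *
ims=[viewer.capture('top').astype(float) for _ in range(6)]
im=np.mean(ims,0).astype(np.uint8); np.save('top1.npy',im)
f=lambda u,v,z: at('top',130+u/3.3-.35,130+v/3.3-.35,z)[:2]
a=(f(716,281,.012)+f(674,328,.012))/2; b=(f(476,53,.094)+f(428,103,.094))/2
d=b-a; L=np.linalg.norm(d); yaw=np.arctan2(d[1],d[0]); o=a+d/L*.08
print('len',L,'pose',o,yaw,np.degrees(yaw), 'w',np.linalg.norm(f(716,281,.012)-f(674,328,.012)))
np.save('pose.npy',[o[0],o[1],yaw])
r=rectify('top',im,[o[0],o[1],yaw],8)
r2=rectify('top',im,[o[0],o[1],yaw],0)
r=np.vstack([r,r2])
for x in range(-100,260,20): cv2.line(r,(int((x+100)*2.2),0),(int((x+100)*2.2),8 if x else 20),(255,0,0),1)
for k in(0,264):
  for y in(-35,-24,0,24,35):cv2.line(r,(0,k+int((60-y)*2.2)),(20,k+int((60-y)*2.2)),(255,0,0),1)
save(r,'rect.png')
E
```

```text
len 0.3099800806788576 pose [0.52181341 0.16841346] 0.8546747434657619 48.96925565701449 w 0.061372157143477796
```

View pics/rect.png

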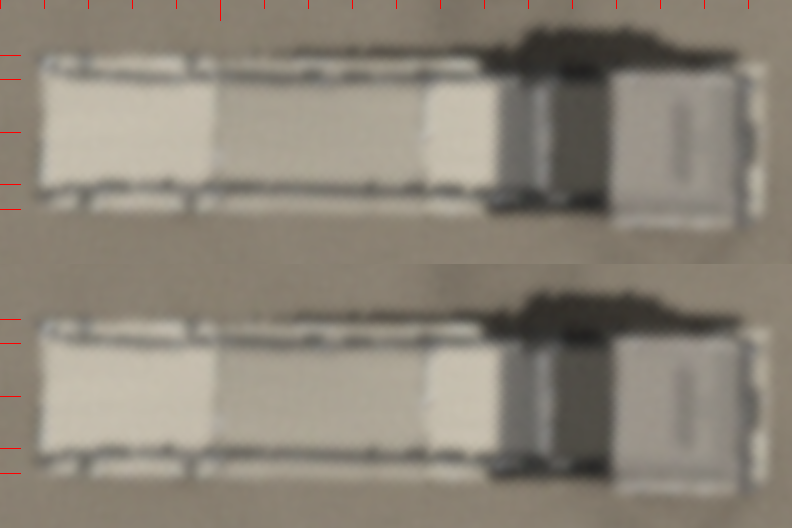

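The rectified view shows the apron end at about x=-81, the foot at -2, the slope top at 94, the lip bevel from about 126 and the lip top at about 143–150. So the lip's rear face is near x≈150, roughly 11 mm farther than nominal. I refine the ramp's lateral pose and yaw from edge profiles.

```bash
python3 - <<'E'
from h import *
im=np.load('top1.npy'); pose=np.load('pose.npy')
for it in range(2):
    s=4; r=rectify('top',im,pose,8,s=s).astype(float).mean(2)
    g=np.abs(np.gradient(cv2.GaussianBlur(r,(0,0),3),axis=0))
    xs=np.arange(-100,260,1/s); ys=np.arange(60,-60,-1/s)
    out=[]
    for x0 in (-72,-50,-35,10,40,70):   # rails outer edges
        col=r[:,(xs>x0)&(xs<x0+18)].mean(1); col=np.convolve(col,np.ones(5)/5,'same'); d=np.gradient(col)
        e=[]
        for lo,hi,sg in((28,42,1),(-42,-28,-1)):
            k=(ys>lo)&(ys<hi); w=np.clip(sg*d[k],0,None)**2; e.append((w*ys[k]).sum()/w.sum())
        out.append([x0+9]+e+[np.mean(e),e[0]-e[1]])
    out=np.array(out); print(out.round(2))
    p=np.polyfit(out[:,0],out[:,3],1); r0=rectify('top',im,pose,0,s=s).astype(float).mean(2)
    row=r0[np.abs(ys-p[1])<12].mean(0); row=np.convolve(row,np.ones(5)/5,'same'); d=np.gradient(row)
    for n,lo,hi in(('apron',-90,-70),('foot',-10,8),('top',85,103),('bevel',118,136),('liprear',145,160),('end',240,257)):
        k=(xs>lo)&(xs<hi); w=d[k]**2; print(n,((w*xs[k]).sum()/w.sum()).round(2))
    print('y',p)
    c,sn=np.cos(pose[2]),np.sin(pose[2])
    dx=-1.0/1e3 if it==0 else 0; dy=p[1]/1e3
    pose=np.array([pose[0]+c*dx-sn*dy,pose[1]+sn*dx+c*dy,pose[2]+np.arctan(p[0])])
print(pose,np.degrees(pose[2])); np.save('pose.npy',pose)
# box centre
hsv=cv2.cvtColor(im,cv2.COLOR_RGB2HSV)
m=(((hsv[...,0]<8)|(hsv[...,0]>172))&(hsv[...,1]>120)&(hsv[...,2]>60))
v,u=np.nonzero(m[210:245,230:270]); v=v+210;u=u+230
P=np.array([at('top',a,b,.042)[:2] for a,b in zip(u,v)]); C=np.cov(P.T); w,V=np.linalg.eigh(C)
print('box',P.mean(0),np.sqrt(12*w),np.degrees(np.arctan2(V[1,1],V[0,1])))
E
```

```text
[[-63.    34.42 -35.59  -0.59  70.01]
 [-41.    34.67 -35.65  -0.49  70.32]
 [-26.    34.45 -35.72  -0.64  70.17]
 [ 19.    33.58 -36.55  -1.49  70.12]
 [ 49.    33.46 -37.03  -1.78  70.49]
 [ 79.    33.28 -37.4   -2.06  70.68]]
apron -80.62
foot -3.38
top 93.78
bevel 126.84
liprear 151.14
end 245.11
y [-0.01209361 -1.14088256]
[[-63.    34.81 -35.14  -0.16  69.96]
 [-41.    35.32 -35.01   0.16  70.32]
 [-26.    35.3  -34.87   0.22  70.17]
 [ 19.    34.98 -35.19  -0.11  70.17]
 [ 49.    35.22 -35.21   0.    70.42]
 [ 79.    35.38 -35.23   0.08  70.61]]
apron -79.58
foot -2.39
top 94.69
bevel 127.82
liprear 151.8
end 246.22
y [0.00014062 0.02956154]
[0.52199551 0.16692983 0.84272234] 48.2844336656859
box [0.44984711 0.40179699] [0.03909769 0.05297947] 75.15770795753537
```

Request:
step_arm(rows=[{"x": 0.223,"y": -0.163,"z": -0.06,"rx": 0,"ry": 0,"rz": -0.0481,"gripper": 100},{"x": 0.223,"y": -0.163,"z": -0.06,"rx": 0,"ry": 0,"rz": -0.0481,"gripper": 100},{"x": 0.223,"y": -0.163,"z": -0.06,"rx": 0,"ry": 0,"rz": -0.0481,"gripper": 100},{"x": 0.223,"y": -0.163,"z": -0.06,"rx": 0,"ry": 0,"rz": -0.0481,"gripper": 100},{"x": 0.223,"y": -0.163,"z": -0.06,"rx": 0,"ry": 0,"rz": -0.0481,"gripper": 100},{"x": 0.223,"y": -0.163,"z": -0.06,"rx": 0,"ry": 0,"rz": -0.0481,"gripper": 100},{"x": 0.223,"y": -0.163,"z": -0.06,"rx": 0,"ry": 0,"rz": -0.0481,"gripper": 100},{"x": 0.223,"y": -0.163,"z": -0.06,"rx": 0,"ry": 0,"rz": -0.0481,"gripper": 100}])

```text
t: 2.0
eef_pos: [0.3964, 0.4409, 0.1736]
eef_rot: [-0.0, 0.685, 0.729, 0.0]
contact_force: [0.2, 0.3, -0.3]
grip_width: 1.002
gripper_force: 0.0
```

Request:
step_arm(rows=[{"x": 0.223,"y": -0.163,"z": -0.06,"rx": 0,"ry": 0,"rz": -0.0481,"gripper": 100},{"x": 0.223,"y": -0.163,"z": -0.06,"rx": 0,"ry": 0,"rz": -0.0481,"gripper": 100},{"x": 0,"y": 0,"z": 0,"rx": 0,"ry": 0,"rz": 0,"gripper": 100},{"x": 0,"y": 0,"z": 0,"rx": 0,"ry": 0,"rz": 0,"gripper": 100}])

```text
t: 2.5
eef_pos: [0.4486, 0.403, 0.1593]
eef_rot: [-0.0, 0.785, 0.62, 0.0]
contact_force: [0.1, 0.2, 0.3]
grip_width: 1.001
gripper_force: 0.0
```

Request:
step_arm(rows=[{"x": 0.01,"y": -0.01,"z": -0.22,"rx": 0,"ry": 0,"rz": 0,"gripper": 100},{"x": 0,"y": 0,"z": -0.22,"rx": 0,"ry": 0,"rz": 0,"gripper": 100},{"x": 0,"y": 0,"z": -0.22,"rx": 0,"ry": 0,"rz": 0,"gripper": 100},{"x": 0,"y": 0,"z": -0.22,"rx": 0,"ry": 0,"rz": 0,"gripper": 100},{"x": 0,"y": 0,"z": -0.22,"rx": 0,"ry": 0,"rz": 0,"gripper": 100},{"x": 0,"y": 0,"z": -0.125,"rx": 0,"ry": 0,"rz": 0,"gripper": 100},{"x": 0,"y": 0,"z": 0,"rx": 0,"ry": 0,"rz": 0,"gripper": 45},{"x": 0,"y": 0,"z": 0,"rx": 0,"ry": 0,"rz": 0,"gripper": 30}])

```text
t: 3.5
eef_pos: [0.4507, 0.402, 0.0134]
eef_rot: [-0.0, 0.785, 0.62, 0.001]
contact_force: [-0.6, 0.2, -0.1]
grip_width: 0.602
gripper_force: 0.0
```

Request:
step_arm(rows=[{"x": 0,"y": 0,"z": 0,"rx": 0,"ry": 0,"rz": 0,"gripper": 30},{"x": 0,"y": 0,"z": 0,"rx": 0,"ry": 0,"rz": 0,"gripper": 30},{"x": 0,"y": 0,"z": 0,"rx": 0,"ry": 0,"rz": 0,"gripper": 30},{"x": 0,"y": 0,"z": 0,"rx": 0,"ry": 0,"rz": 0,"gripper": 30}])

```text
t: 4.0
eef_pos: [0.4514, 0.402, 0.0139]
eef_rot: [-0.0, 0.785, 0.619, 0.001]
contact_force: [-0.3, -0.6, 6.6]
grip_width: 0.468
gripper_force: 61.7
```

Request:
step_arm(rows=[{"x": 0,"y": 0,"z": 0.15,"rx": 0,"ry": 0,"rz": 0,"gripper": 30},{"x": 0,"y": 0,"z": 0.3,"rx": 0,"ry": 0,"rz": 0,"gripper": 30},{"x": 0,"y": 0,"z": 0.3,"rx": 0,"ry": 0,"rz": 0,"gripper": 30},{"x": 0.042,"y": -0.2146,"z": 0.1,"rx": 0,"ry": 0,"rz": -0.0157,"gripper": 30},{"x": 0.042,"y": -0.2146,"z": 0,"rx": 0,"ry": 0,"rz": -0.0157,"gripper": 30},{"x": 0.042,"y": -0.2146,"z": 0,"rx": 0,"ry": 0,"rz": -0.0157,"gripper": 30},{"x": 0.042,"y": -0.2146,"z": 0,"rx": 0,"ry": 0,"rz": -0.0157,"gripper": 30},{"x": 0.042,"y": -0.2146,"z": 0,"rx": 0,"ry": 0,"rz": -0.0157,"gripper": 30}])

```text
t: 5.0
eef_pos: [0.4756, 0.2702, 0.1137]
eef_rot: [0.0, 0.856, 0.516, -0.001]
contact_force: [-0.2, -0.2, -4.2]
grip_width: 0.47
gripper_force: 61.2
```

Request:
step_arm(rows=[{"x": 0.042,"y": -0.2146,"z": 0,"rx": 0,"ry": 0,"rz": -0.0157,"gripper": 30},{"x": 0.042,"y": -0.2146,"z": 0,"rx": 0,"ry": 0,"rz": -0.0157,"gripper": 30},{"x": 0.042,"y": -0.2146,"z": 0,"rx": 0,"ry": 0,"rz": -0.0157,"gripper": 30},{"x": 0.042,"y": -0.2146,"z": 0,"rx": 0,"ry": 0,"rz": -0.0157,"gripper": 30},{"x": 0.042,"y": -0.2146,"z": 0,"rx": 0,"ry": 0,"rz": -0.0157,"gripper": 30},{"x": 0,"y": 0,"z": -0.3,"rx": 0,"ry": 0,"rz": 0,"gripper": 30},{"x": 0,"y": 0,"z": 0,"rx": 0,"ry": 0,"rz": 0,"gripper": 30},{"x": 0,"y": 0,"z": 0,"rx": 0,"ry": 0,"rz": 0,"gripper": 30}])

```text
t: 6.0
eef_pos: [0.5011, 0.1437, 0.079]
eef_rot: [0.0, 0.913, 0.409, 0.0]
contact_force: [0.3, -0.1, -3.6]
grip_width: 0.468
gripper_force: 61.5
```

```bash
python3 - <<'E'
from h import *
s=monitor.state(); print({k:np.round(s[k],4).tolist() for k in('t','q','eef_pos','eef_rot','contact_force')})
im=viewer.capture('top'); pose=np.load('pose.npy')
r=rectify('top',im,pose,0,s=3.3,xr=(-120,110),yr=(-80,80))
z=np.load('top0.npy')*0
sc=viewer.capture('scene'); p=pix('scene',[0.502,0.1445,0.04])[0].astype(int); print(p)
c=sc[p[1]-50:p[1]+50,p[0]-75:p[0]+75]; c=cv2.resize(c,None,fx=5,fy=5,interpolation=cv2.INTER_CUBIC)
print(r.shape,c.shape); save(r,'top_carry.png'); save(c,'scene_carry.png')
E
```

```text
{'t': 6.0, 'q': [-0.8204, 0.3269, 0.5723, 1.8686, -0.2075, 1.0048, -0.8886], 'eef_pos': [0.5011, 0.1437, 0.079], 'eef_rot': [0.0, 0.9126, 0.4089, 0.0002], 'contact_force': [0.2809, -0.1378, -3.5788]}
[351 186]
(528, 759, 3) (500, 750, 3)
```

View pics/scene_carry.png

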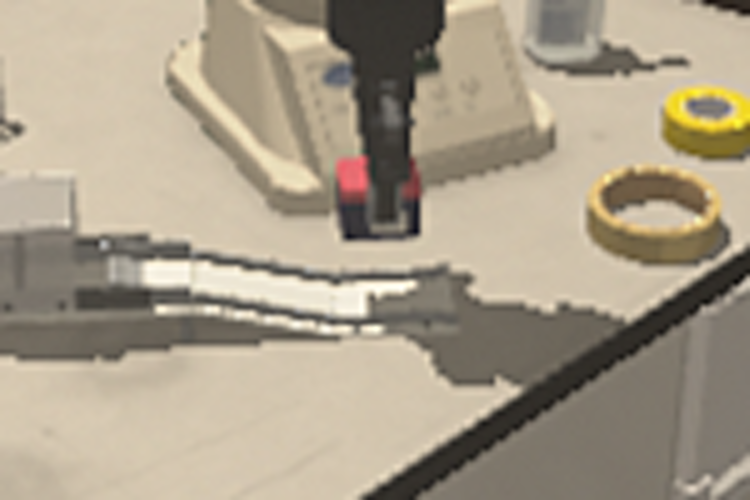

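The scene crop shows the box upright in the fingers at (378,200), above the apron and in line with the channel. I lower it slowly.

Request:
step_arm(rows=[{"x": 0,"y": 0,"z": -0.15,"rx": 0,"ry": 0,"rz": 0,"gripper": 30},{"x": 0,"y": 0,"z": -0.15,"rx": 0,"ry": 0,"rz": 0,"gripper": 30},{"x": 0,"y": 0,"z": -0.12,"rx": 0,"ry": 0,"rz": 0,"gripper": 30},{"x": 0,"y": 0,"z": -0.03,"rx": 0,"ry": 0,"rz": 0,"gripper": 30},{"x": 0,"y": 0,"z": -0.02,"rx": 0,"ry": 0,"rz": 0,"gripper": 30},{"x": 0,"y": 0,"z": 0,"rx": 0,"ry": 0,"rz": 0,"gripper": 30}])

```text
t: 6.85
eef_pos: [0.501, 0.1437, 0.0221]
eef_rot: [-0.0, 0.913, 0.409, 0.0]
contact_force: [0.0, 0.6, -3.4]
grip_width: 0.469
gripper_force: 61.8
```

Request:
step_arm(rows=[{"x": 0,"y": 0,"z": -0.015,"rx": 0,"ry": 0,"rz": 0,"gripper": 30},{"x": 0,"y": 0,"z": -0.015,"rx": 0,"ry": 0,"rz": 0,"gripper": 30},{"x": 0,"y": 0,"z": 0,"rx": 0,"ry": 0,"rz": 0,"gripper": 30}])

```text
t: 7.22
eef_pos: [0.5007, 0.1437, 0.0182]
eef_rot: [-0.0, 0.913, 0.409, -0.0]
contact_force: [0.4, -0.3, -3.2]
grip_width: 0.472
gripper_force: 61.8
```

Request:
step_arm(rows=[{"x": 0,"y": 0,"z": -0.006,"rx": 0,"ry": 0,"rz": 0,"gripper": 30},{"x": 0,"y": 0,"z": 0,"rx": 0,"ry": 0,"rz": 0,"gripper": 65},{"x": 0,"y": 0,"z": 0,"rx": 0,"ry": 0,"rz": 0,"gripper": 65},{"x": 0,"y": 0,"z": 0,"rx": 0,"ry": 0,"rz": 0,"gripper": 65},{"x": 0,"y": 0,"z": 0.2,"rx": 0,"ry": 0,"rz": 0,"gripper": 65},{"x": 0,"y": 0,"z": 0.3,"rx": 0,"ry": 0,"rz": 0,"gripper": 65},{"x": 0,"y": 0,"z": 0.3,"rx": 0,"ry": 0,"rz": 0,"gripper": 30},{"x": 0,"y": 0,"z": 0,"rx": 0,"ry": 0,"rz": 0,"gripper": 0}])

```text
t: 8.22
eef_pos: [0.5028, 0.1443, 0.1165]
eef_rot: [-0.0, 0.913, 0.409, 0.003]
contact_force: [-0.6, 0.2, -0.4]
grip_width: 0.235
gripper_force: 0.0
```

```bash
python3 - <<'E'
from h import *
s=monitor.state(); print({k:np.round(s[k],4).tolist() for k in('t','q','eef_pos','eef_rot')})
pose=np.load('pose.npy')
c,sn=np.cos(pose[2]),np.sin(pose[2])
def W(x,y,z): return [pose[0]+(c*x-sn*y)/1e3,pose[1]+(sn*x+c*y)/1e3,z/1e3]
sc=viewer.capture('scene'); u0,v0=pix('scene',W(40,0,20))[0].astype(int)-[85,50]
im=cv2.resize(sc[v0:v0+100,u0:u0+170],None,fx=4.7,fy=4.7,interpolation=cv2.INTER_CUBIC)
def ln(a,b,col):
    q=[tuple(int(t) for t in ((p-[u0,v0]+.5)*4.7)) for p in pix('scene',[W(*a),W(*b)])]; cv2.line(im,q[0],q[1],col,1)
for y in(-35,35): ln((-80,y,12),(0,y,12),(0,255,0)); ln((0,y,12),(95,y,36),(0,255,0))
ln((-80,-35,4),(-80,35,4),(0,255,0)); ln((151,-24,34),(151,24,34),(255,255,0))
bx=-31.5
for z in(4,46):
  P=[(bx+a,b,z) for a,b in((-26.5,-20.5),(26.5,-20.5),(26.5,20.5),(-26.5,20.5))]
  for i in range(4): ln(P[i],P[(i+1)%4],(0,255,255))
save(im,'placed.png')
E
```

```text
{'t': 8.225, 'q': [-0.8407, 0.2781, 0.5907, 1.8319, -0.176, 1.0776, -0.9133], 'eef_pos': [0.5028, 0.1443, 0.1165], 'eef_rot': [-0.0002, 0.9126, 0.4088, 0.0029]}
```

View pics/placed.png

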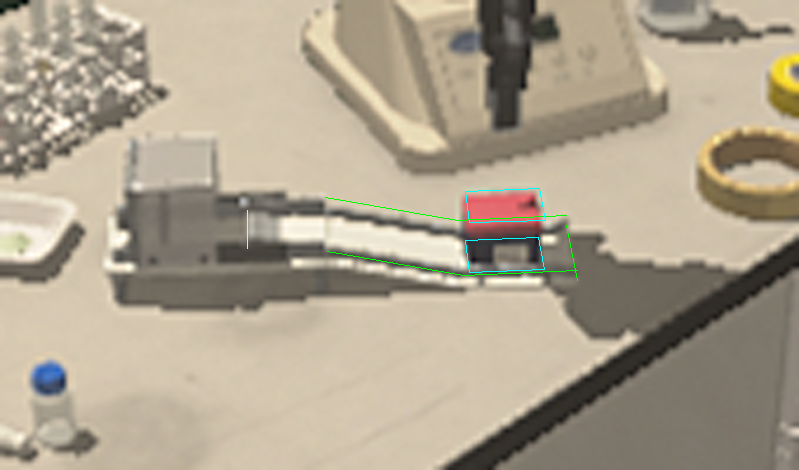

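The picture shows the box standing between the rails on the apron at (503,230). The whole overlay, ramp and box alike, sits about 1.7 px high, which is a scene-camera bias. The lip is near (262,225). Now I move behind the box with the fingers shut and the tips tilted uphill by 20°.

Request:
step_arm(rows=[{"x": -0.078,"y": -0.085,"z": 0,"rx": 0.0208,"ry": -0.0185,"rz": 0,"gripper": 0},{"x": -0.078,"y": -0.085,"z": 0,"rx": 0.0208,"ry": -0.0185,"rz": 0,"gripper": 0},{"x": -0.078,"y": -0.085,"z": 0,"rx": 0.0208,"ry": -0.0185,"rz": 0,"gripper": 0},{"x": -0.078,"y": -0.085,"z": 0,"rx": 0.0208,"ry": -0.0185,"rz": 0,"gripper": 0},{"x": 0,"y": 0,"z": 0,"rx": 0,"ry": 0,"rz": 0,"gripper": 0},{"x": 0,"y": 0,"z": 0,"rx": 0,"ry": 0,"rz": 0,"gripper": 0}])

```text
t: 9.02
eef_pos: [0.4633, 0.1032, 0.1133]
eef_rot: [-0.071, 0.899, 0.403, 0.158]
contact_force: [-0.6, 0.1, 0.4]
grip_width: -0.001
gripper_force: 0.0
```

```bash
cat >> h.py <<'E'
def toramp(p):
    q=np.load('pose.npy'); c,s=np.cos(q[2]),np.sin(q[2]); d=(np.array(p[:2])-q[:2])*1e3
    return np.round([c*d[0]+s*d[1],-s*d[0]+c*d[1],p[2]*1e3],2)
def report():
    s=monitor.state(); w,x,y,z=s['eef_rot']; M=R.from_quat([x,y,z,w]).as_matrix()
    q=np.load('pose.npy'); c,sn=np.cos(q[2]),np.sin(q[2]); A=np.array([[c,sn,0],[-sn,c,0],[0,0,1]])
    print(round(float(s['t']),2),'tcp ramp',toramp(s['eef_pos']),'F ramp',np.round(A@s['contact_force'],1),'axes in ramp',np.round(A@M,3).tolist(),'grip',s['grip_width'],'q',np.round(s['q'],2))
E
python3 -c "
from h import *
report()"
```

```text
9.03 tcp ramp [-86.63   1.38 113.32] F ramp [-0.3  0.5  0.4] axes in ramp [[0.94, 0.0, 0.342], [-0.0, -1.0, 0.001], [0.342, -0.001, -0.94]] grip -0.0009880506141240466 q [-0.75 -0.04  0.63  2.19 -0.31  0.74 -0.64]
```

Request:
step_arm(rows=[{"x": 0.009,"y": -0.008,"z": -0.2,"rx": 0,"ry": 0,"rz": 0,"gripper": 0},{"x": 0,"y": 0,"z": -0.2,"rx": 0,"ry": 0,"rz": 0,"gripper": 0},{"x": 0,"y": 0,"z": -0.2,"rx": 0,"ry": 0,"rz": 0,"gripper": 0},{"x": 0,"y": 0,"z": -0.2,"rx": 0,"ry": 0,"rz": 0,"gripper": 0},{"x": 0,"y": 0,"z": -0.04,"rx": 0,"ry": 0,"rz": 0,"gripper": 0},{"x": 0,"y": 0,"z": 0,"rx": 0,"ry": 0,"rz": 0,"gripper": 0}])

```text
t: 9.78
eef_pos: [0.4647, 0.1022, 0.0127]
eef_rot: [-0.071, 0.899, 0.403, 0.158]
contact_force: [0.1, 0.1, -0.0]
grip_width: -0.001
gripper_force: 0.0
```

```bash
python3 -c "
from h import *
report()"
```

```text
9.78 tcp ramp [-86.46  -0.3   12.69] F ramp [ 0.1  0.  -0. ] axes in ramp [[0.94, 0.001, 0.342], [0.0, -1.0, 0.001], [0.342, -0.0, -0.94]] grip -0.000581837285301718 q [-0.68  0.2   0.61  2.27 -0.71  0.56 -0.23]
```

Request:
step_arm(rows=[{"x": 0.0333,"y": 0.0373,"z": 0,"rx": 0,"ry": 0,"rz": 0,"gripper": 0},{"x": 0.0333,"y": 0.0373,"z": 0,"rx": 0,"ry": 0,"rz": 0,"gripper": 0},{"x": 0.0222,"y": 0.0249,"z": 0,"rx": 0,"ry": 0,"rz": 0,"gripper": 0},{"x": 0.0222,"y": 0.0249,"z": 0,"rx": 0,"ry": 0,"rz": 0,"gripper": 0},{"x": 0.0333,"y": 0.0373,"z": 0,"rx": 0,"ry": 0,"rz": 0,"gripper": 0},{"x": 0.0333,"y": 0.0373,"z": 0,"rx": 0,"ry": 0,"rz": 0,"gripper": 0},{"x": 0.0333,"y": 0.0373,"z": 0,"rx": 0,"ry": 0,"rz": 0,"gripper": 0},{"x": 0.0333,"y": 0.0373,"z": 0,"rx": 0,"ry": 0,"rz": 0,"gripper": 0}])

```text
t: 10.78
eef_pos: [0.4935, 0.1342, 0.0124]
eef_rot: [-0.071, 0.899, 0.402, 0.158]
contact_force: [-3.4, -4.1, 2.5]
grip_width: 0.001
gripper_force: 2.7
```

```bash
python3 -c "
from h import *
report()"
```

```text
10.78 tcp ramp [-43.45  -0.49  12.44] F ramp [-5.3 -0.2  2.5] axes in ramp [[0.94, -0.001, 0.342], [-0.001, -1.0, 0.0], [0.342, -0.001, -0.94]] grip 0.0012708593194340502 q [-0.71  0.26  0.59  2.2  -0.73  0.56 -0.29]
```

Request:
step_arm(rows=[{"x": 0.0333,"y": 0.0373,"z": 0,"rx": 0,"ry": 0,"rz": 0,"gripper": 0},{"x": 0.0333,"y": 0.0373,"z": 0,"rx": 0,"ry": 0,"rz": 0,"gripper": 0},{"x": 0.0333,"y": 0.0373,"z": 0,"rx": 0,"ry": 0,"rz": 0,"gripper": 0},{"x": 0.0333,"y": 0.0373,"z": 0,"rx": 0,"ry": 0,"rz": 0,"gripper": 0},{"x": 0.0333,"y": 0.0373,"z": 0,"rx": 0,"ry": 0,"rz": 0,"gripper": 0},{"x": 0.0333,"y": 0.0373,"z": 0.006,"rx": 0,"ry": 0,"rz": 0,"gripper": 0},{"x": 0.0333,"y": 0.0373,"z": 0.0126,"rx": 0,"ry": 0,"rz": 0,"gripper": 0},{"x": 0.0333,"y": 0.0373,"z": 0.0126,"rx": 0,"ry": 0,"rz": 0,"gripper": 0}])

```text
t: 11.78
eef_pos: [0.5257, 0.1707, 0.0164]
eef_rot: [-0.071, 0.899, 0.403, 0.158]
contact_force: [-2.2, -3.6, 0.7]
grip_width: -0.001
gripper_force: 1.9
```

```bash
python3 -c "
from h import *
report()"
```

```text
11.78 tcp ramp [ 5.25 -0.3  16.42] F ramp [-4.2 -0.7  0.7] axes in ramp [[0.94, -0.0, 0.342], [-0.0, -1.0, 0.001], [0.342, -0.001, -0.94]] grip -0.0009826501788175466 q [-0.75  0.33  0.58  2.11 -0.73  0.58 -0.36]
```

Request:
step_arm(rows=[{"x": 0.0333,"y": 0.0373,"z": 0.0126,"rx": 0,"ry": 0,"rz": 0,"gripper": 0},{"x": 0.0333,"y": 0.0373,"z": 0.0126,"rx": 0,"ry": 0,"rz": 0,"gripper": 0},{"x": 0.0333,"y": 0.0373,"z": 0.0126,"rx": 0,"ry": 0,"rz": 0,"gripper": 0},{"x": 0.0333,"y": 0.0373,"z": 0.0126,"rx": 0,"ry": 0,"rz": 0,"gripper": 0},{"x": 0.0333,"y": 0.0373,"z": 0.0126,"rx": 0,"ry": 0,"rz": 0,"gripper": 0},{"x": 0.0333,"y": 0.0373,"z": 0.0126,"rx": 0,"ry": 0,"rz": 0,"gripper": 0},{"x": 0.0333,"y": 0.0373,"z": 0.0126,"rx": 0,"ry": 0,"rz": 0,"gripper": 0},{"x": 0.0333,"y": 0.0373,"z": 0.0126,"rx": 0,"ry": 0,"rz": 0,"gripper": 0}])

```text
t: 12.78
eef_pos: [0.5579, 0.2066, 0.0287]
eef_rot: [-0.071, 0.899, 0.403, 0.159]
contact_force: [-3.1, -3.2, 0.6]
grip_width: -0.003
gripper_force: 2.0
```

```bash
python3 -c "
from h import *
report()"
```

```text
12.78 tcp ramp [53.51 -0.38 28.71] F ramp [-4.4  0.2  0.6] axes in ramp [[0.939, -0.0, 0.343], [-0.0, -1.0, 0.0], [0.343, -0.001, -0.939]] grip -0.0031787558835487868 q [-0.8   0.38  0.58  2.   -0.71  0.63 -0.46]
```

Request:
step_arm(rows=[{"x": 0.0222,"y": 0.0249,"z": 0.0084,"rx": 0,"ry": 0,"rz": 0,"gripper": 0},{"x": 0.0222,"y": 0.0249,"z": 0.0084,"rx": 0,"ry": 0,"rz": 0,"gripper": 0},{"x": 0.0222,"y": 0.0249,"z": 0.0084,"rx": 0,"ry": 0,"rz": 0,"gripper": 0},{"x": 0.0222,"y": 0.0249,"z": 0.0084,"rx": 0,"ry": 0,"rz": 0,"gripper": 0},{"x": 0.0222,"y": 0.0249,"z": 0.0084,"rx": 0,"ry": 0,"rz": 0,"gripper": 0},{"x": 0.0222,"y": 0.0249,"z": 0.0084,"rx": 0,"ry": 0,"rz": 0,"gripper": 0},{"x": 0.0222,"y": 0.0249,"z": 0.0084,"rx": 0,"ry": 0,"rz": 0,"gripper": 0}])

```text
t: 13.65
eef_pos: [0.5763, 0.2276, 0.0356]
eef_rot: [-0.071, 0.899, 0.403, 0.159]
contact_force: [-1.9, -2.3, -2.0]
grip_width: -0.005
gripper_force: 1.4
```

```bash
python3 - <<'E'
from h import *
report()
pose=np.load('pose.npy'); c,sn=np.cos(pose[2]),np.sin(pose[2])
p=pix('scene',[pose[0]+c*.12,pose[1]+sn*.12,.05])[0].astype(int)
sc=viewer.capture('scene'); save(cv2.resize(sc[p[1]-40:p[1]+40,p[0]-60:p[0]+60],None,fx=6,fy=6,interpolation=cv2.INTER_CUBIC),'lip.png')
E
```

```text
13.65 tcp ramp [81.45 -0.19 35.6 ] F ramp [-3.  -0.1 -2. ] axes in ramp [[0.939, 0.0, 0.343], [-0.0, -1.0, 0.001], [0.343, -0.001, -0.939]] grip -0.0045681476226256445 q [-0.82  0.42  0.59  1.94 -0.7   0.65 -0.51]
```

View pics/lip.png

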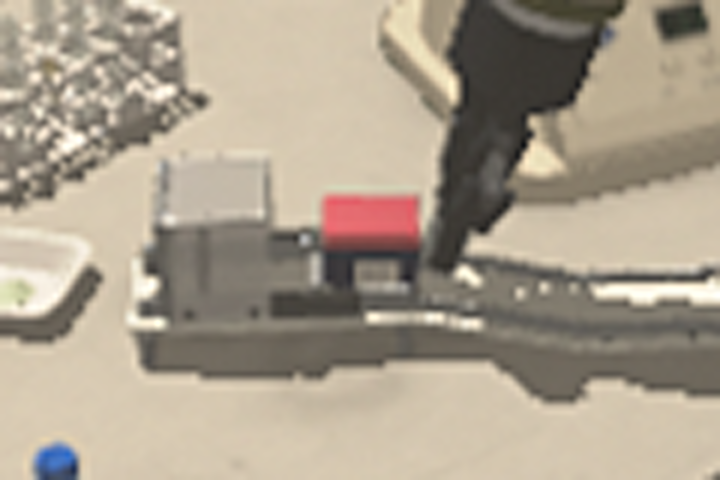

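The box is upright on the deck at (370,240) with its front on the lip bevel, and the finger is low behind it at (440,260). I push on, more slowly.

Request:
step_arm(rows=[{"x": 0.0166,"y": 0.0187,"z": 0.0035,"rx": 0,"ry": 0,"rz": 0,"gripper": 0},{"x": 0.0166,"y": 0.0187,"z": 0.0035,"rx": 0,"ry": 0,"rz": 0,"gripper": 0},{"x": 0.0166,"y": 0.0187,"z": 0.0035,"rx": 0,"ry": 0,"rz": 0,"gripper": 0},{"x": 0.0166,"y": 0.0187,"z": 0.0035,"rx": 0,"ry": 0,"rz": 0,"gripper": 0},{"x": 0.0166,"y": 0.0187,"z": 0.0035,"rx": 0,"ry": 0,"rz": 0,"gripper": 0},{"x": 0.0166,"y": 0.0187,"z": 0.0035,"rx": 0,"ry": 0,"rz": 0,"gripper": 0},{"x": 0.0166,"y": 0.0187,"z": 0.0035,"rx": 0,"ry": 0,"rz": 0,"gripper": 0},{"x": 0.0166,"y": 0.0187,"z": 0.0035,"rx": 0,"ry": 0,"rz": 0,"gripper": 0}])

```text
t: 14.7
eef_pos: [0.5924, 0.2454, 0.0391]
eef_rot: [-0.071, 0.899, 0.403, 0.159]
contact_force: [-2.4, -1.5, 1.1]
grip_width: -0.001
gripper_force: 1.7
```

```bash
python3 -c "
from h import *
report()"
```

```text
14.7 tcp ramp [105.39  -0.37  39.14] F ramp [-2.8  0.8  1.1] axes in ramp [[0.939, -0.0, 0.343], [-0.0, -1.0, 0.0], [0.343, -0.0, -0.939]] grip -0.001233057325680466 q [-0.83  0.45  0.59  1.89 -0.7   0.67 -0.54]
```

Request:
step_arm(rows=[{"x": 0.0166,"y": 0.0187,"z": 0,"rx": 0,"ry": 0,"rz": 0,"gripper": 0},{"x": 0.0166,"y": 0.0187,"z": 0,"rx": 0,"ry": 0,"rz": 0,"gripper": 0},{"x": 0.0166,"y": 0.0187,"z": 0,"rx": 0,"ry": 0,"rz": 0,"gripper": 0},{"x": 0.0166,"y": 0.0187,"z": 0,"rx": 0,"ry": 0,"rz": 0,"gripper": 0},{"x": 0.0166,"y": 0.0187,"z": 0,"rx": 0,"ry": 0,"rz": 0,"gripper": 0},{"x": 0.0166,"y": 0.0187,"z": 0,"rx": 0,"ry": 0,"rz": 0,"gripper": 0},{"x": 0.0166,"y": 0.0187,"z": 0,"rx": 0,"ry": 0,"rz": 0,"gripper": 0},{"x": 0.0166,"y": 0.0187,"z": 0,"rx": 0,"ry": 0,"rz": 0,"gripper": 0}])

```text
t: 15.7
eef_pos: [0.6082, 0.2633, 0.0389]
eef_rot: [-0.071, 0.899, 0.403, 0.159]
contact_force: [-0.5, -1.2, -1.1]
grip_width: -0.001
gripper_force: 0.5
```

```bash
python3 -c "
from h import *
report()"
```

```text
15.7 tcp ramp [129.3   -0.16  38.86] F ramp [-1.2 -0.4 -1.1] axes in ramp [[0.94, -0.0, 0.343], [-0.0, -1.0, 0.001], [0.343, -0.001, -0.94]] grip -0.0013745205794973851 q [-0.83  0.49  0.58  1.83 -0.71  0.69 -0.57]
```

Request:
step_arm(rows=[{"x": 0.0083,"y": 0.0093,"z": 0,"rx": 0,"ry": 0,"rz": 0,"gripper": 0},{"x": 0.0083,"y": 0.0093,"z": 0,"rx": 0,"ry": 0,"rz": 0,"gripper": 0},{"x": 0.0083,"y": 0.0093,"z": 0,"rx": 0,"ry": 0,"rz": 0,"gripper": 0},{"x": 0.0083,"y": 0.0093,"z": 0,"rx": 0,"ry": 0,"rz": 0,"gripper": 0},{"x": 0.0083,"y": 0.0093,"z": 0,"rx": 0,"ry": 0,"rz": 0,"gripper": 0},{"x": 0.0083,"y": 0.0093,"z": 0,"rx": 0,"ry": 0,"rz": 0,"gripper": 0}])

```text
t: 16.45
eef_pos: [0.6142, 0.27, 0.039]
eef_rot: [-0.071, 0.899, 0.403, 0.159]
contact_force: [-1.1, -1.1, -1.3]
grip_width: -0.0
gripper_force: 0.8
```

```bash
python3 -c "
from h import *
report()"
```

```text
16.45 tcp ramp [138.3   -0.18  39.  ] F ramp [-1.5  0.  -1.3] axes in ramp [[0.939, -0.0, 0.343], [-0.0, -1.0, 0.0], [0.343, -0.001, -0.939]] grip -0.00017221094547064826 q [-0.84  0.51  0.58  1.81 -0.71  0.7  -0.58]
```

Request:
step_arm(rows=[{"x": 0.0055,"y": 0.0062,"z": 0,"rx": 0,"ry": 0,"rz": 0,"gripper": 0},{"x": 0.0055,"y": 0.0062,"z": 0,"rx": 0,"ry": 0,"rz": 0,"gripper": 0},{"x": 0.0055,"y": 0.0062,"z": 0,"rx": 0,"ry": 0,"rz": 0,"gripper": 0},{"x": 0,"y": 0,"z": 0,"rx": 0,"ry": 0,"rz": 0,"gripper": 0}])

```text
t: 16.95
eef_pos: [0.6162, 0.2723, 0.0391]
eef_rot: [-0.071, 0.899, 0.403, 0.159]
contact_force: [-0.8, -0.5, -1.0]
grip_width: 0.001
gripper_force: 0.5
```

```bash
python3 - <<'E'
from h import *
report()
pose=np.load('pose.npy'); c,sn=np.cos(pose[2]),np.sin(pose[2])
p=pix('scene',[pose[0]+c*.16,pose[1]+sn*.16,.05])[0].astype(int)
sc=viewer.capture('scene'); save(cv2.resize(sc[p[1]-35:p[1]+35,p[0]-50:p[0]+50],None,fx=7,fy=7,interpolation=cv2.INTER_CUBIC),'bay.png')
E
```

```text
16.95 tcp ramp [141.3   -0.22  39.05] F ramp [-0.9  0.2 -1. ] axes in ramp [[0.939, -0.0, 0.343], [-0.0, -1.0, 0.0], [0.343, -0.0, -0.939]] grip 0.0013026086755978895 q [-0.84  0.51  0.58  1.8  -0.71  0.7  -0.58]
```

View pics/bay.png

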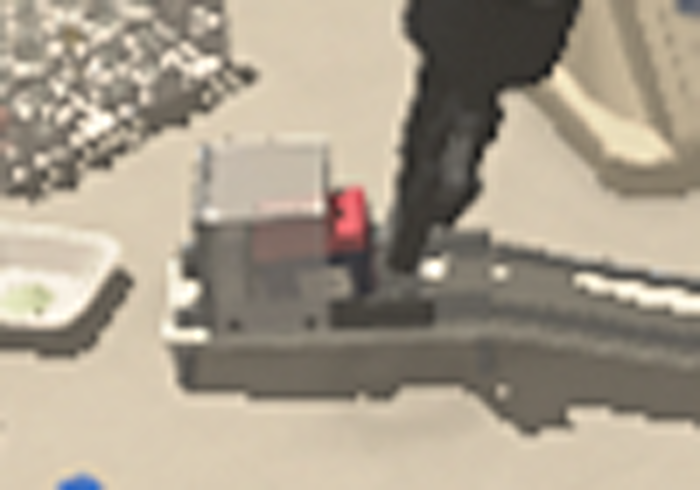

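The box is in the bay mouth at (300,240) and the finger is over the lip at (400,255). The buffer hasn't been felt yet, so I inch on.

Request:
step_arm(rows=[{"x": 0.0033,"y": 0.0037,"z": 0,"rx": 0,"ry": 0,"rz": 0,"gripper": 0},{"x": 0.0033,"y": 0.0037,"z": 0,"rx": 0,"ry": 0,"rz": 0,"gripper": 0},{"x": 0.0033,"y": 0.0037,"z": 0,"rx": 0,"ry": 0,"rz": 0,"gripper": 0},{"x": 0,"y": 0,"z": 0,"rx": 0,"ry": 0,"rz": 0,"gripper": 0}])

```text
t: 17.5
eef_pos: [0.6171, 0.2732, 0.0387]
eef_rot: [-0.071, 0.899, 0.403, 0.158]
contact_force: [-2.0, -2.6, -1.4]
grip_width: -0.002
gripper_force: 1.4
```

```bash
python3 -c "
from h import *
report()"
```

```text
17.5 tcp ramp [142.61  -0.25  38.74] F ramp [-3.3 -0.3 -1.4] axes in ramp [[0.94, -0.0, 0.342], [-0.0, -1.0, 0.001], [0.342, -0.001, -0.94]] grip -0.0017891120791897835 q [-0.84  0.51  0.58  1.8  -0.71  0.7  -0.58]
```

The force rose to 3.3 N with the lip passed, so this is the buffer. I back off briskly.

Request:
step_arm(rows=[{"x": -0.1,"y": -0.112,"z": 0,"rx": 0,"ry": 0,"rz": 0,"gripper": 0},{"x": -0.1,"y": -0.112,"z": 0.05,"rx": 0,"ry": 0,"rz": 0,"gripper": 0},{"x": -0.1,"y": -0.112,"z": 0.15,"rx": 0,"ry": 0,"rz": 0,"gripper": 0},{"x": -0.1,"y": -0.112,"z": 0.3,"rx": 0,"ry": 0,"rz": 0,"gripper": 0},{"x": -0.1,"y": -0.112,"z": 0.3,"rx": 0,"ry": 0,"rz": 0,"gripper": 0},{"x": 0,"y": 0,"z": 0.1,"rx": 0,"ry": 0,"rz": 0,"gripper": 0},{"x": 0,"y": 0,"z": 0,"rx": 0,"ry": 0,"rz": 0,"gripper": 0},{"x": 0,"y": 0,"z": 0,"rx": 0,"ry": 0,"rz": 0,"gripper": 0}])

```text
t: 18.5
eef_pos: [0.5568, 0.2071, 0.1458]
eef_rot: [-0.071, 0.899, 0.403, 0.158]
contact_force: [-0.2, -0.3, -0.8]
grip_width: -0.001
gripper_force: 0.0
```

```bash
python3 - <<'E'
from h import *
report()
pose=np.load('pose.npy'); c,sn=np.cos(pose[2]),np.sin(pose[2])
W=lambda x,y,z:[pose[0]+(c*x-sn*y)/1e3,pose[1]+(sn*x+c*y)/1e3,z/1e3]
p=pix('scene',W(160,0,50))[0].astype(int)
sc=np.mean([viewer.capture('scene') for _ in range(4)],0).astype(np.uint8); a=cv2.resize(sc[p[1]-25:p[1]+25,p[0]-45:p[0]+45],None,fx=8,fy=8,interpolation=cv2.INTER_CUBIC)
im=np.mean([viewer.capture('top') for _ in range(4)],0).astype(np.uint8)
b=rectify('top',im,pose,42,s=4,xr=(80,260),yr=(-30,30))[:190]
for x in(100,151,204): cv2.line(b,(int((x-80)*4),0),(int((x-80)*4),12),(255,0,0),1)
b=cv2.resize(b,(720,190)); save(np.vstack([a,b]),'final.png')
E
```

```text
18.5 tcp ramp [ 53.11   0.72 145.77] F ramp [-0.4 -0.  -0.8] axes in ramp [[0.94, 0.001, 0.341], [0.001, -1.0, 0.001], [0.341, -0.001, -0.94]] grip -0.0013551243525786632 q [-0.95  0.21  0.73  1.91 -0.45  0.83 -0.71]
```

View pics/final.png

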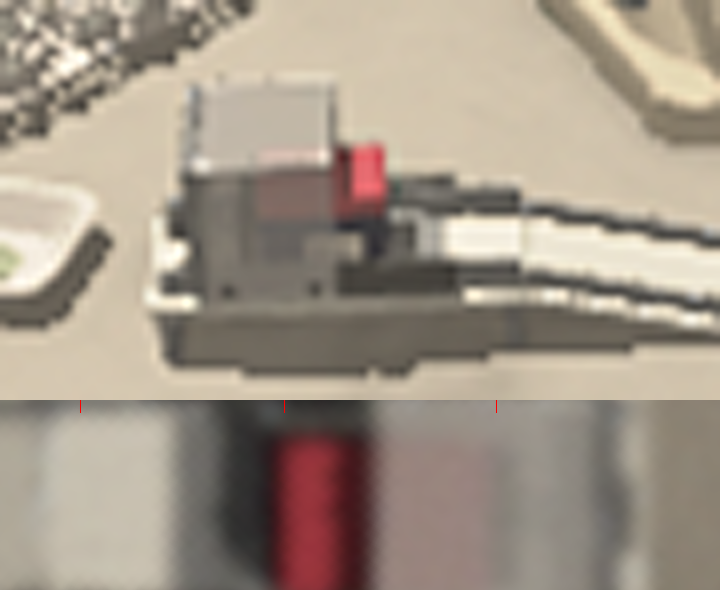

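The picture shows the box in the bay with its lid's rear edge at lower-panel px 270 (x≈148–151) and its front seen through the roof at about x=202. From this view I can't tell whether its rear has dropped. The lid should be at z=70 if flat and about 76 if it is still on the lip, so I feel it gently from above.

Request:
step_arm(rows=[{"x": 0.112,"y": 0.124,"z": 0,"rx": -0.0208,"ry": 0.0185,"rz": 0,"gripper": 0},{"x": 0.112,"y": 0.124,"z": 0,"rx": -0.0208,"ry": 0.0185,"rz": 0,"gripper": 0},{"x": 0.112,"y": 0.124,"z": 0,"rx": -0.0208,"ry": 0.0185,"rz": 0,"gripper": 0},{"x": 0.112,"y": 0.124,"z": 0,"rx": -0.0208,"ry": 0.0185,"rz": 0,"gripper": 0},{"x": 0.112,"y": 0.124,"z": 0,"rx": 0,"ry": 0,"rz": 0,"gripper": 0},{"x": 0,"y": 0,"z": -0.2,"rx": 0,"ry": 0,"rz": 0,"gripper": 0},{"x": 0,"y": 0,"z": -0.2,"rx": 0,"ry": 0,"rz": 0,"gripper": 0},{"x": 0,"y": 0,"z": 0,"rx": 0,"ry": 0,"rz": 0,"gripper": 0}])

```text
t: 19.9
eef_pos: [0.623, 0.2804, 0.0965]
eef_rot: [0.0, 0.913, 0.409, -0.002]
contact_force: [-0.5, 0.1, 0.0]
grip_width: -0.0
gripper_force: 0.0
```

```bash
python3 -c "
from h import *
report()"
```

```text
19.9 tcp ramp [1.5196e+02 9.0000e-02 9.6540e+01] F ramp [-0.2  0.4  0. ] axes in ramp [[1.0, -0.0, -0.004], [-0.0, -1.0, 0.002], [-0.004, -0.002, -1.0]] grip -0.00022276481793250373 q [-0.9   0.68  0.68  1.38 -0.44  1.23 -0.91]
```

Request:
step_arm(rows=[{"x": 0.01,"y": 0.011,"z": -0.05,"rx": 0,"ry": 0,"rz": 0,"gripper": 0},{"x": 0,"y": 0,"z": -0.05,"rx": 0,"ry": 0,"rz": 0,"gripper": 0},{"x": 0,"y": 0,"z": -0.046,"rx": 0,"ry": 0,"rz": 0,"gripper": 0},{"x": 0,"y": 0,"z": 0,"rx": 0,"ry": 0,"rz": 0,"gripper": 0}])

```text
t: 20.4
eef_pos: [0.6254, 0.282, 0.0811]
eef_rot: [-0.0, 0.913, 0.409, -0.0]
contact_force: [-0.3, -0.9, 0.6]
grip_width: -0.002
gripper_force: 0.0
```

Request:
step_arm(rows=[{"x": 0,"y": 0,"z": -0.009,"rx": 0,"ry": 0,"rz": 0,"gripper": 0},{"x": 0,"y": 0,"z": -0.009,"rx": 0,"ry": 0,"rz": 0,"gripper": 0},{"x": 0,"y": 0,"z": -0.009,"rx": 0,"ry": 0,"rz": 0,"gripper": 0},{"x": 0,"y": 0,"z": 0,"rx": 0,"ry": 0,"rz": 0,"gripper": 0}])

```text
t: 20.9
eef_pos: [0.6256, 0.282, 0.0782]
eef_rot: [-0.0, 0.913, 0.409, -0.0]
contact_force: [0.4, 0.1, -0.2]
grip_width: 0.004
gripper_force: 0.0
```

Request:
step_arm(rows=[{"x": 0,"y": 0,"z": -0.009,"rx": 0,"ry": 0,"rz": 0,"gripper": 0},{"x": 0,"y": 0,"z": -0.009,"rx": 0,"ry": 0,"rz": 0,"gripper": 0},{"x": 0,"y": 0,"z": -0.009,"rx": 0,"ry": 0,"rz": 0,"gripper": 0},{"x": 0,"y": 0,"z": 0,"rx": 0,"ry": 0,"rz": 0,"gripper": 0}])

```text
t: 21.4
eef_pos: [0.6256, 0.282, 0.0749]
eef_rot: [0.0, 0.913, 0.409, -0.0]
contact_force: [-0.5, 0.3, -0.1]
grip_width: 0.001
gripper_force: 0.0
```

Request:
step_arm(rows=[{"x": 0,"y": 0,"z": -0.009,"rx": 0,"ry": 0,"rz": 0,"gripper": 0},{"x": 0,"y": 0,"z": 0,"rx": 0,"ry": 0,"rz": 0,"gripper": 0}])

```text
t: 21.65
eef_pos: [0.6256, 0.282, 0.0738]
eef_rot: [-0.0, 0.913, 0.409, -0.0]
contact_force: [-1.0, 0.2, 0.3]
grip_width: 0.003
gripper_force: 0.0
```

Request:
step_arm(rows=[{"x": 0,"y": 0,"z": -0.008,"rx": 0,"ry": 0,"rz": 0,"gripper": 0},{"x": 0,"y": 0,"z": -0.008,"rx": 0,"ry": 0,"rz": 0,"gripper": 0},{"x": 0,"y": 0,"z": 0,"rx": 0,"ry": 0,"rz": 0,"gripper": 0}])

```text
t: 22.02
eef_pos: [0.6256, 0.282, 0.0719]
eef_rot: [-0.0, 0.913, 0.409, -0.0]
contact_force: [-0.5, 0.4, -0.0]
grip_width: -0.001
gripper_force: 0.0
```

Request:
step_arm(rows=[{"x": 0,"y": 0,"z": -0.006,"rx": 0,"ry": 0,"rz": 0,"gripper": 0},{"x": 0,"y": 0,"z": -0.006,"rx": 0,"ry": 0,"rz": 0,"gripper": 0},{"x": 0,"y": 0,"z": 0,"rx": 0,"ry": 0,"rz": 0,"gripper": 0}])

```text
t: 22.4
eef_pos: [0.6256, 0.282, 0.0705]
eef_rot: [-0.0, 0.913, 0.409, -0.0]
contact_force: [0.2, -0.0, -1.1]
grip_width: 0.003
gripper_force: 0.0
```

The tip is down to z=70.5 over the lid without contact, so the rear has dropped and the box lies flat. I retreat and hand in.

Request:
step_arm(rows=[{"x": 0,"y": 0,"z": 0.1,"rx": 0,"ry": 0,"rz": 0,"gripper": 0},{"x": 0,"y": 0,"z": 0.3,"rx": 0,"ry": 0,"rz": 0,"gripper": 0},{"x": 0,"y": 0,"z": 0.3,"rx": 0,"ry": 0,"rz": 0,"gripper": 0},{"x": -0.2,"y": -0.1,"z": 0.2,"rx": 0,"ry": 0,"rz": 0,"gripper": 0},{"x": 0,"y": 0,"z": 0,"rx": 0,"ry": 0,"rz": 0,"gripper": 0},{"x": 0,"y": 0,"z": 0,"rx": 0,"ry": 0,"rz": 0,"gripper": 0},{"x": 0,"y": 0,"z": 0,"rx": 0,"ry": 0,"rz": 0,"gripper": 0}])

```text
t: 23.28
eef_pos: [0.6014, 0.2703, 0.1775]
eef_rot: [0.0, 0.912, 0.409, -0.001]
contact_force: [0.2, -0.3, -0.1]
grip_width: 0.003
gripper_force: 0.0
```

```bash
python3 -c "
from h import *
report(); print(finish_job())"
```

```text
23.27 tcp ramp [130.05   9.49 177.5 ] F ramp [-0.1 -0.4 -0.1] axes in ramp [[1.0, 0.0, -0.001], [0.0, -1.0, 0.001], [-0.001, -0.001, -1.0]] grip 0.0031876796070408934 q [-0.94  0.57  0.73  1.37 -0.38  1.35 -0.94]
the job is handed in; nothing more can be done
None
```

I set the small tube box in the channel, pushed it up the ramp into the bay and handed the job in at about 23 s; by touch it lies flat behind the lip bar, and the highest push force I read was about 5 N, but `finish_job` returned no verdict.

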